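# Dispense a lid and close the open jar

### The job

One jar in the cardboard tray has no lid. Push the dispenser's red sprung pusher fully in, once, so that one lid comes out on its tongue, and let the pusher spring all the way back; then pick up that lid and set it flat and centred on the open jar so that it covers the mouth. Leave the jars standing in their places, the other lids in the dispenser, and the tape roll and label box where they are.

Things in the scene. Friction and masses are not known exactly. Their poses are not given: they have to be found in the camera images.
- dispenser: blue fixed lid dispenser, 90 mm wide. Origin on the bench under the centre of its magazine; x = direction of push and of lid exit. Floor under the lids 24 mm above the bench. Magazine: square well, outer side 75 mm, clear front and back, top 80 mm high; lids exit under its front wall (x = 37 mm) onto a level tongue 40 mm wide that ends at x = 120 mm in a 4 mm lip; beside it bare bench
- pusher (a joint): travel of the sprung pusher, in m: 0 = out (home), 0.075 = pushed fully in. The spring takes 3 N at the start and 7.5 N at the end, and drives it home again when released
- pusher_face (a point): centre of the rear face of the red upright push plate on the rear end of the pusher; moves with it. The plate is 56 mm wide (dispenser y), 12 mm thick, from 25 to 75 mm above the bench; the point is 58 mm above the bench, and 130 mm behind the dispenser origin when home. Push along the dispenser +x
- outfeed (a point): point on the tongue floor (24 mm above the bench, 73 mm ahead of the dispenser's origin) where the centre of a lid lies after a full push
- lid1: lowest lid in the magazine, the one that comes out: gold-coloured metal disc 64 mm in diameter, 12 mm thick, about 30 g. Origin at the centre of its underside, z up
- lid2: second lid from below in the magazine, same size and origin; it drops to the floor when the pusher has returned
- lid3: third lid from below, same size and origin
- lid4: top lid of the magazine, same size and origin
- tray: low cardboard tray, 292 mm along its x, 100 mm along its y, walls 40 mm high, floor 5 mm above the bench; a row of three square cells along x with centres 96 mm apart, one jar in each. Origin at the centre of its underside
- jar_open: the glass jar without a lid, standing in any of the three cells: 69 mm in diameter, 85 mm high, neck 58 mm in outer diameter over the top 17 mm, mouth 50 mm wide. Origin at the centre of its underside, z up
- jar_mouth (a point): centre of the open jar's mouth, level with its rim (85 mm above its underside, 90 mm above the bench)
- jar_a: jar of the same size closed with a gold-coloured lid (97 mm high in all), in another cell. Origin at the centre of its underside
- jar_b: the other closed jar, same as jar_a
- tape_roll: roll of brown packing tape lying flat, 100 mm in diameter, 48 mm high; a bystander. Origin at the centre of its underside
- label_box: small cardboard box, 60 x 90 x 45 mm high; a bystander. Origin at the centre of its underside

How it is judged (in metres and radians):
On the way, in this order (a step that is already met when the one before it is completed fails the run):
1. the pusher is pushed fully in (at least 72 of its 75 mm) (value of joint pusher above 0.072 m), for 0.05 s.
2. the pusher is back home (within 4 mm) and the lowest lid is clear of the magazine, out on the tongue (value of joint pusher below 0.004 m and x of lid1 in the frame of dispenser above 0.066 m), for 0.1 s.
At the end, for the whole second after the job is handed in: The dispensed lid rests flat (tilt under 0.1 rad, within 3 mm of rim height) and within 7 mm of centred on the open jar; the jars stand upright, at rest, within 25 mm of their starts; the other lids are in the magazine (within 15 mm), the pusher home within 4 mm (horizontal distance between lid1 and jar_mouth below 0.007 m and z of lid1 in the frame of jar_mouth between -0.003 and 0.003 m and linear speed of each of lid1, jar_open, jar_a, jar_b below 0.02 m/s and angle between each of lid1, jar_open, jar_a, jar_b's own z axis and vertical below 0.1 rad and distance of each of jar_open, jar_a, jar_b from where it was at the start of the episode below 0.025 m and horizontal distance between each of lid2, lid3, lid4 and dispenser below 0.015 m and value of joint pusher below 0.004 m); the robot touches nothing.
It fails at once if a second lid leaves the magazine (more than 30 mm from its centre) (horizontal distance between any of lid2, lid3, lid4 and dispenser above 0.03 m).
It fails at once if the tape roll or the label box is moved by more than 20 mm (distance of any of tape_roll, label_box from where it was at the start of the episode above 0.02 m).
It fails at once if a jar is tipped by more than 0.4 rad (angle between any of jar_open, jar_a, jar_b's own z axis and vertical above 0.4 rad).
It also fails if it takes over 58 s, if anything falls off the work surface, if the arm or the gripper's body presses on something with over 40 N, if the wrist force passes 120 N, or if a joint passes its speed limit or range.

### The arm

A 6-joint arm with a two-finger parallel gripper is mounted at the origin on the work surface. World frame = base frame: x ahead of the robot, y to its left, z up, the work surface at z = 0. Lengths are in m, angles in degrees, forces in N, time in s.
With the tool pointing down it reaches from about 0.375 to 0.75 m from the base axis. Payload 9 kg.
Tool frame: the origin (TCP) lies on the front face of the gripper's body, between the roots of the fingers; the fingertips stand 73 mm ahead of it and the grasp point (between the pads) lies 54 mm ahead of it; z points along the fingers, y is the direction in which the jaws open and shut (so a half turn about z gives the same grasp; the last joint's range is limited). The gripper opens to 85 mm and grips with 20 to 120 N. Pads are 22 mm wide; open, the fingers measure 114 mm over their backs; the gripper's body (76 mm by 85 mm) begins 54 mm behind the grasp point. The pads swing forward as they close: fully open they stand 13 mm farther back than shut.
Start: joints at [-84.379, 5.964, 5.575, 89.605, 0, 77.527], TCP at [0.186, -0.57, 0.304] pointing down, gripper open.
Joint ranges: [-171.21, 171.21], [-48.23, 106.86], [-62.78, 66.21], [-105.2, 120.99], [-86.42, 89.51], [-180, 180]. Speed limits (degrees/s): [127.2, 127.2, 147.25, 180, 180, 180].

### API

Orientations are given as a 3x3 rotation matrix whose columns are the frame's x, y, z axes.
In Python, from bench import status, cams, order gives the robot as it stands. The module is installed in compiled form; this text tells all that it offers.
- The arm moves only by the shell command python3 -m inch 'ROWS' [OPENING]. ROWS is JSON, a list of rows, each a list of 4 numbers: the shift along the world's x, y, z in units of 40 mm (1.0 is 40 mm), then the turn about the world's z in rad. In form: [[dx, dy, dz, turn], ...]. A call has 1 to 20 rows; each row is the pose to reach, as a shift and turn from the pose commanded when the call began; what a row does not reach only later rows make up. A row lasts 1/8 s, in which the tool goes at most 62.5 mm and 10.7 degrees, less where a joint would pass 70% of its speed; a pose out of reach is approached as far as the arm can. A call with a gripper value outside its range is refused whole. OPENING is the gripper's target within -1 to 1 (fully open at 1, half-way at 0, shut at -1), set as the call begins (- or left out, the last holds). The fingers move at their own pace and stop on an object; the grip force is fixed at half the most. Time passes only in rows, so rows that repeat a pose let the fingers close. It gives the time, the measured TCP pose, the force and the opening at its end, in the units of the state.
- status.observe(): the state, without advancing time (a new reading comes with each control period).
- cams.grab_frame(name): name is "side" or "top"; returns the picture (480x640x3 uint8, red, green, blue); there is no depth.
- cams.calibration(name): a dict with "fx", "fy", "cx", "cy" (pixels), "eye" and "attitude" of the camera in the world. Camera axes: x right, y down, z forward; pixel columns grow to the right and rows downward; lengths in m; the calibration is good to about 2 mm. A picture is of the moment at which its call begins. calibration takes no time and is no camera call.
- order.job_done(): hands the job in, once; it reports no verdict.
Trained networks look in the newest picture that a camera, given by its name, has taken for a name from the list of things; names that differ only in an ending like _2 or _b are one class to them, and where a whole thing is asked for, a point or a joint stands for the part that bears it (a point fixed in the world has none). Each returns a list of dicts, best first, with "p" (0 to 1); they miss things now and then, are a little off and sometimes report something else, mostly with a low value. They report only what shows in the picture. A call takes as long as a camera call.
- cams.spot_in(target, camera): "centre" ([x, y, z] in m, in the coordinates of the camera as it stood for that picture, good to about 4 mm: the middle of the surface that is visible of it).
- cams.regions_of(target, camera): "pixels" (480x640 bool, what is visible of it).
The state is a dict: "clock": time; "qpos": joint angles; "joint_velocities": joint speeds; "joint_efforts": joint torques, N m; "position": TCP position; "tcp_rot": TCP orientation; "ft_force": force on the tool from outside, world axes, zero at the start; "torque": the same for the moment, N m; "width": finger opening in m.
Only numpy, scipy, OpenCV 4.12 (cv2) and the standard library are available. Lean on these libraries where they do the work, as an engineer would, in place of code of your own. Each camera call takes 0.05 s, during which the arm holds its last target.

## Working session

There is one attempt and no reset: what is moved stays moved. The work goes in short steps, Python scripts to look and compute and a shell command to move; the robot and the scene stay as the last step left them, time stands still between calls to the robot, and variables do not carry over. Pictures are saved under pics/ and viewed, and the job is handed in when it is done.

```bash
mkdir -p pics; ls
cat > h.py <<'E'
import numpy as np, cv2
from bench import status, cams, order
def w(cam,p):
    c=cams.calibration(cam); return np.array(c["attitude"])@np.array(p)+np.array(c["eye"])
def ray(cam,u,v,z):
    c=cams.calibration(cam); d=np.array(c["attitude"])@np.array([(u-c["cx"])/c["fx"],(v-c["cy"])/c["fy"],1]); e=np.array(c["eye"])
    return e+d*(z-e[2])/d[2]
def proj(cam,p):
    c=cams.calibration(cam); q=np.array(c["attitude"]).T@(np.array(p)-np.array(c["eye"])); return np.array([c["fx"]*q[0]/q[2]+c["cx"],c["fy"]*q[1]/q[2]+c["cy"]])
def save(cam,name):
    im=cams.grab_frame(cam); cv2.imwrite(f"pics/{name}.png",im[:,:,::-1]); return im
E
python3 - <<'E'
from h import *
np.set_printoptions(precision=4,suppress=True)
for c in ("top","side"):
    save(c,c+"0"); print(c,cams.calibration(c))
    for t in ("dispenser","pusher_face","lid1","tray","jar_open","jar_a","tape_roll","label_box"):
        print(t,[(round(r["p"],2),w(c,r["centre"])) for r in cams.spot_in(t,c)[:4]])
print(status.observe())
E
```

```text
pics
top {'fx': 561.3529607883836, 'fy': 561.3529607883836, 'cx': 319.6317458472044, 'cy': 243.2079652673539, 'eye': array([0.4929, 0.0322, 1.2626]), 'attitude': array([[-0.0107, -0.9977,  0.0664],
       [-0.9999,  0.0101, -0.0085],
       [ 0.0078, -0.0665, -0.9978]])}
dispenser [(0.81, array([ 0.5387, -0.1319,  0.0316]))]
pusher_face [(0.63, array([ 0.5554, -0.1701,  0.0305]))]
lid1 [(0.61, array([ 0.5183, -0.0928,  0.0697]))]
tray [(0.94, array([0.5188, 0.2819, 0.0052]))]
jar_open [(0.77, array([0.4255, 0.268 , 0.0424]))]
jar_a [(0.77, array([0.5223, 0.2778, 0.1036])), (0.71, array([0.6147, 0.2937, 0.1   ]))]
tape_roll [(0.63, array([ 0.7763, -0.0255,  0.0468]))]
label_box [(0.96, array([0.3435, 0.1075, 0.043 ]))]
side {'fx': 557.6073011243859, 'fy': 557.6073011243859, 'cx': 321.2108604536976, 'cy': 237.1242762999605, 'eye': array([0.5577, 0.8794, 0.643 ]), 'attitude': array([[-0.9999, -0.0091,  0.0049],
       [-0.0091,  0.5611, -0.8277],
       [ 0.0048, -0.8277, -0.5611]])}
dispenser [(0.77, array([ 0.5247, -0.0603,  0.033 ]))]
pusher_face [(0.68, array([ 0.5672, -0.194 ,  0.0
[... 332 characters left out ...]
, (0.92, array([0.5196, 0.3122, 0.081 ]))]
tape_roll [(0.82, array([ 0.7683, -0.0018,  0.035 ]))]
label_box [(0.63, array([0.3478, 0.1383, 0.0456]))]
{'clock': 0.9, 'qpos': array([-84.3819,   5.9629,   5.5782,  89.6022,   0.0004,  77.5271]), 'joint_velocities': array([ 0.0511,  0.0591,  0.0018, -0.0017, -0.0457,  0.0511]), 'joint_efforts': array([  0.0002, -55.6752,  50.3775,   0.0003,  -0.0002,  -0.    ]), 'position': array([ 0.1863, -0.5704,  0.304 ]), 'tcp_rot': array([[ 0.9506,  0.3105,  0.    ],
       [ 0.3105, -0.9506, -0.0002],
       [-0.    ,  0.0002, -1.    ]]), 'ft_force': array([-0.2893,  0.1631, -0.5784]), 'torque': array([0.0116, 0.0252, 0.0269]), 'width': 0.08529078806512326}
```

View pics/top0.png

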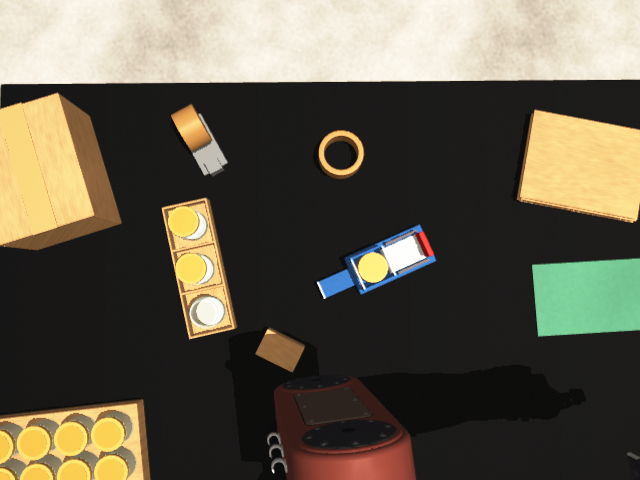

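View pics/side0.png

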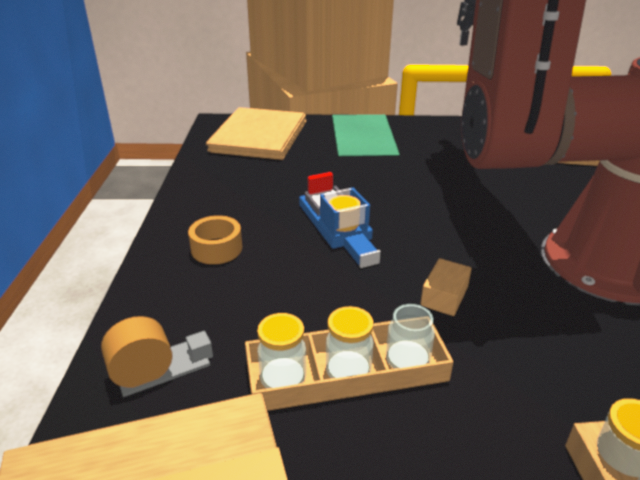

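```bash
cat > seg.py <<'E'
from h import *
np.set_printoptions(precision=4,suppress=True)
im=cv2.imread("pics/top0.png")
cv2.imwrite("pics/disp_zoom.png",cv2.resize(im[220:420,300:500],(800,600)[:1]*1+(600,) if 0 else (600,600),interpolation=cv2.INTER_CUBIC))
cv2.imwrite("pics/tray_zoom.png",cv2.resize(im[120:340,100:300],(545,600),interpolation=cv2.INTER_CUBIC))
E
python3 seg.py
```

```text
(no output)
```

The top view shows the dispenser's red plate at about (425,243), the lid at (373,267) and the tongue end at (322,290). The open jar is in the lowest cell at (207,311), with the label box at (280,349).

View pics/disp_zoom.png

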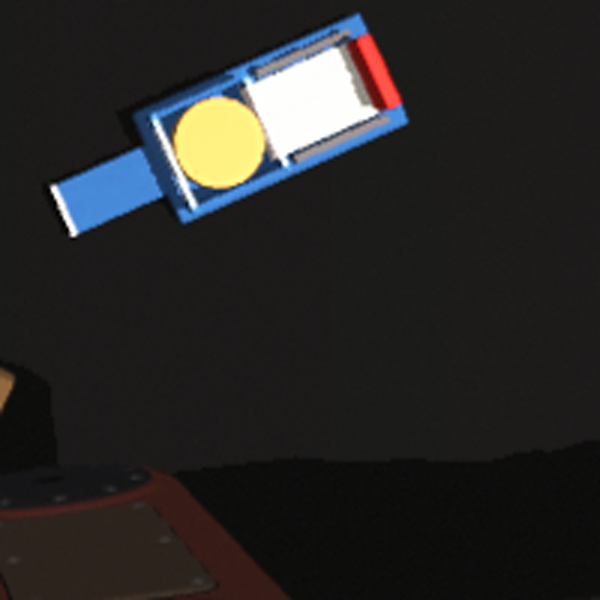

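```bash
cat > fit.py <<'E'
from h import *
from scipy.optimize import least_squares
np.set_printoptions(precision=4,suppress=True)
im=cams.grab_frame("top"); 
hsv=cv2.cvtColor(im,cv2.COLOR_RGB2HSV)
def comp(mask,lo,hi):
    m=mask.copy().astype(np.uint8); m2=np.zeros_like(m); m2[lo[1]:hi[1],lo[0]:hi[0]]=m[lo[1]:hi[1],lo[0]:hi[0]]; return m2
H,S,V=[hsv[...,i].astype(int) for i in range(3)]
red=comp(((H<6)|(H>174))&(S>150)&(V>90),(380,200),(460,290))
blue=comp((H>100)&(H<125)&(S>120)&(V>40),(300,200),(460,320))
gold=comp((H>15)&(H<35)&(S>120)&(V>100),(340,235),(400,300))
for n,m,z in(("red",red,.075),("blue",blue,.024),("gold",gold,.072)):
    c=max(cv2.findContours(m,cv2.RETR_EXTERNAL,cv2.CHAIN_APPROX_NONE)[0],key=cv2.contourArea)
    r=cv2.minAreaRect(c); print(n,m.sum(),r,ray("top",*r[0],z))
    print([ray("top",*p,z)[:2] for p in cv2.boxPoints(r)])
E
python3 fit.py
python3 - <<'E'
from h import *
np.set_printoptions(precision=4,suppress=True)
for c in("top","side"):
  cams.grab_frame(c)
  for t in ("jar_open","jar_mouth","lid1","pusher_face"):
    for r in cams.regions_of(t,c)[:2]:
      v,u=np.nonzero(r["pixels"]); print(c,t,round(r["p"],2),u.min(),u.max(),v.min(),v.max(),u.mean(),v.mean(),len(u))
E
```

```text
red 223 ((424.5582275390625, 243.9281005859375), (25.49026107788086, 8.855382919311523), 65.55604553222656) [ 0.5682 -0.2006  0.075 ]
[array([ 0.5892, -0.1813]), array([ 0.5968, -0.1986]), array([ 0.5472, -0.2199]), array([ 0.5396, -0.2026])]
blue 1632 ((375.16436767578125, 265.443603515625), (41.47197723388672, 116.10894012451172), 65.85445404052734) [ 0.5249 -0.1003  0.024 ]
[array([0.5157, 0.0354]), array([ 0.6185, -0.2008]), array([ 0.5342, -0.2365]), array([ 0.4323, -0.001 ])]
gold 657 ((371.5, 267.5), (29.0, 29.0), 90.0) [ 0.5194 -0.0874  0.072 ]
[array([ 0.5505, -0.0571]), array([ 0.5499, -0.1187]), array([ 0.4884, -0.1176]), array([ 0.489 , -0.0561])]
top jar_open 0.9 189 225 296 328 207.16165803108808 311.8818652849741 965
top jar_mouth 0.59 190 225 297 328 207.12860310421286 311.9911308203991 902
top lid1 0.69 358 387 253 282 372.26536312849163 267.35893854748605 716
top pusher_face 0.61 386 432 233 270 408.48173076923075 251.38076923076923 1040
side jar_mouth 0.71 386 434 305 367 410.00117416829744 337.18317025440314 2555
side lid1 0.57 330 358 196 210 343.13650793650794 202.57460317460317 315
side pusher_face 0.93 308 333 173 203 320.090405904059 185.5977859778598 542
side pusher_face 0.39 325 373 307 378 348.79199735449737 343.3826058201058 3024
```

View pics/tray_zoom.png

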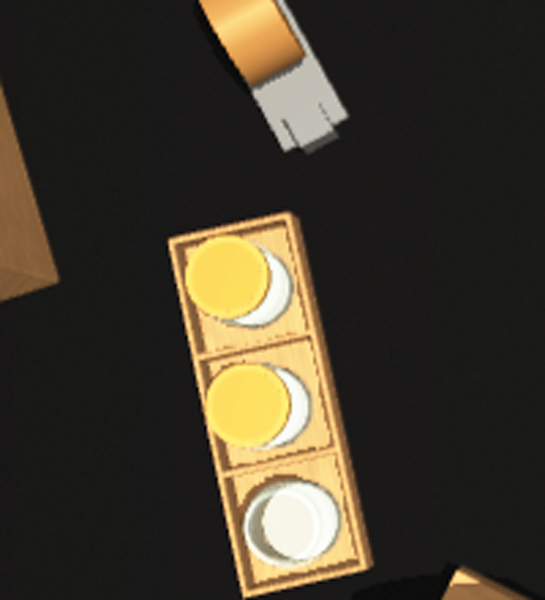

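Run:
```python
from h import *
np.set_printoptions(precision=4,suppress=True)
t=cv2.imread("pics/top0.png"); s=cv2.imread("pics/side0.png")
a=cv2.resize(t[285:340,180:240],None,fx=6.6,fy=6.6,interpolation=cv2.INTER_CUBIC)
b=cv2.resize(s[295:385,375:445],None,fx=5,fy=5,interpolation=cv2.INTER_CUBIC)
h=max(a.shape[0],b.shape[0]); c=np.zeros((h,a.shape[1]+b.shape[1],3),np.uint8); c[:a.shape[0],:a.shape[1]]=a; c[:b.shape[0],a.shape[1]:]=b
print(a.shape,b.shape); cv2.imwrite("pics/jarz.png",c)
```

```text
(363, 396, 3) (450, 350, 3)
```

View pics/jarz.png

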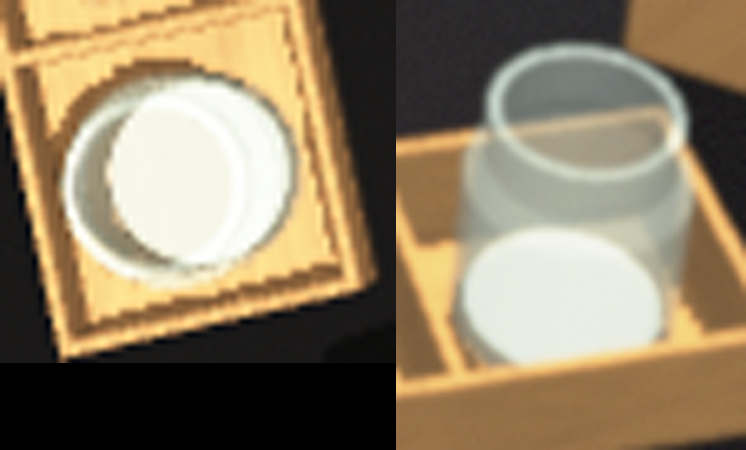

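Run:
```python
from h import *
from scipy.optimize import least_squares
np.set_printoptions(precision=4,suppress=True)
print("side",ray("side",413.3-.5,317.5-.5,.09),"top",ray("top",203.5-.5,312.3-.5,.09))
def rng(cam,z=.09,r=.029,k=60,c=None):
    a=np.linspace(0,2*np.pi,k); return np.array([proj(cam,[c[0]+r*np.cos(t),c[1]+r*np.sin(t),z]) for t in a])
c=(ray("side",412.8,317,.09)+ray("top",203,311.8,.09))/2
t=cv2.imread("pics/top0.png"); s=cv2.imread("pics/side0.png")
def z(im,cam,x0,y0,x1,y1,f):
    a=cv2.resize(im[y0:y1,x0:x1],None,fx=f,fy=f,interpolation=cv2.INTER_CUBIC)
    for r in (.029,):
        p=((rng(cam,c=c,r=r)-[x0,y0]+.5)*f).astype(np.int32); cv2.polylines(a,[p],True,(0,0,255),1)
    return a
a=z(t,"top",180,285,240,340,6); b=z(s,"side",375,295,445,385,5)
h=max(a.shape[0],b.shape[0]); o=np.zeros((h,a.shape[1]+b.shape[1],3),np.uint8); o[:a.shape[0],:a.shape[1]]=a; o[:b.shape[0],a.shape[1]:]=b
cv2.imwrite("pics/jarov.png",o); print(c)
# dispenser fit check: overlay in both
th=np.radians(113.4); d=np.array([np.cos(th),np.sin(th)]); n=np.array([-d[1],d[0]])
O=np.array([.5194,-.0874])
def P(cam,x,y,zz): return proj(cam,[*(O+x*d+y*n),zz])
def ov(im,cam,x0,y0,x1,y1,f):
    a=cv2.resize(im[y0:y1,x0:x1],None,fx=f,fy=f,interpolation=cv2.INTER_CUBIC)
    for poly,col in (([(-.13,-.028,.075),(-.13,.028,.075),(-.118,.028,.075),(-.118,-.028,.075)],(0,255,0)),
      ([(-.0375,-.0375,.08),(-.0375,.0375,.08),(.0375,.0375,.08),(.0375,-.0375,.08)],(0,0,255)),
      ([(.0375,-.02,.024),(.12,-.02,.024),(.12,.02,.024),(.0375,.02,.024)],(0,255,255))):
        p=np.array([(P(cam,*q)-[x0,y0]+.5)*f for q in poly]).astype(np.int32); cv2.polylines(a,[p],True,col,1)
    return a
a=ov(t,"top",310,215,450,305,3); b=ov(s,"side",290,165,390,270,3.6)
o=np.zeros((max(a.shape[0],b.shape[0]),a.shape[1]+b.shape[1],3),np.uint8); o[:a.shape[0],:a.shape[1]]=a; o[:b.shape[0],a.shape[1]:]=b
cv2.imwrite("pics/dispov.png",o)
```

```text
side [0.4268 0.2694 0.09  ] top [0.4309 0.2656 0.09  ]
[0.4289 0.2675 0.09  ]
```

View pics/jarov.png

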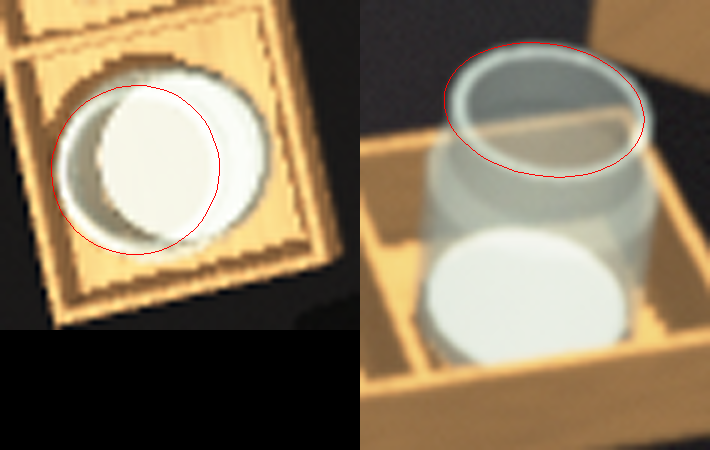

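View pics/dispov.png

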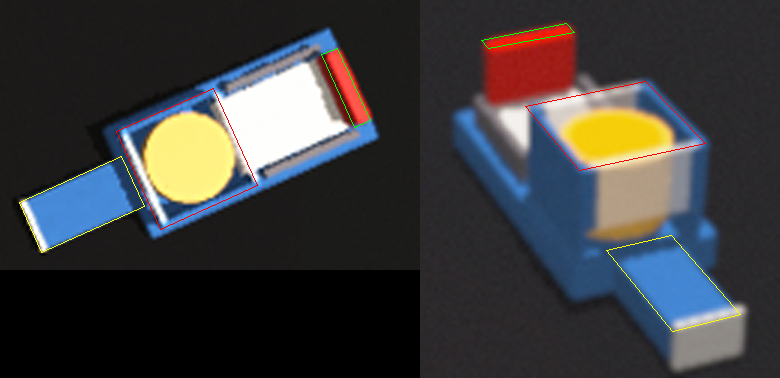

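```bash
python3 -m inch '[[1,0.8,0,0.17],[2,1.6,0,0.34],[3,2.4,-0.3,0.51],[4,3.2,-0.6,0.68],[5,4,-1,0.85],[6,4.8,-1.4,1.02],[7,5.6,-1.8,1.19],[8,6.4,-2.2,1.36],[9,7.2,-2.6,1.53],[10.06,8.06,-3,1.663],[10.06,8.06,-4,1.663],[10.06,8.06,-4.72,1.663],[10.06,8.06,-4.72,1.663]]' -1
python3 - <<'E'
from h import *
save("top","top1");save("side","side1");s=status.observe();print(s["tcp_rot"],s["qpos"],s["clock"],s["ft_force"])
E
```

```text
clock: 3.08
position: [0.5874, -0.2468, 0.1125]
tcp_rot: [[-0.397, 0.918, -0.004], [0.918, 0.397, 0.003], [0.004, -0.003, -1.0]]
ft_force: [0.5, 0.6, 0.1]
width: 0.0002
[[-3.96604099e-01  9.17989528e-01  6.44850867e-04]
 [ 9.17989556e-01  3.96604377e-01 -3.78286140e-04]
 [-6.03013391e-04  4.41936527e-04 -9.99999721e-01]] [-3.45561382e+01  1.55086635e+01 -3.42524705e+00  7.10233669e+01
  3.10672893e-03  3.20777956e+01] 3.175 [ 0.38969847 -0.17278288  0.23166245]
```

View pics/side1.png

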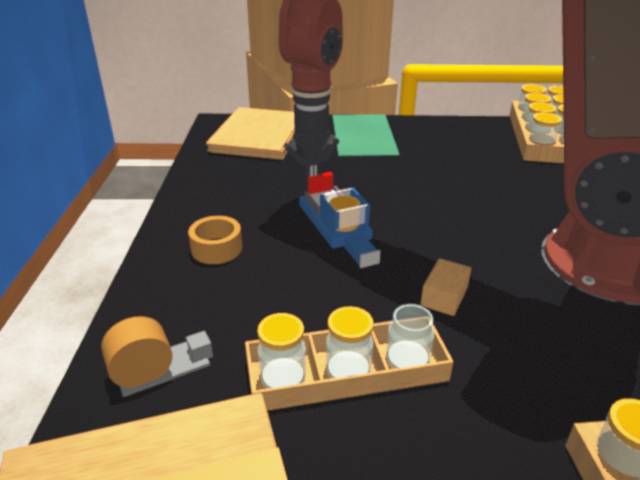

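View pics/top1.png

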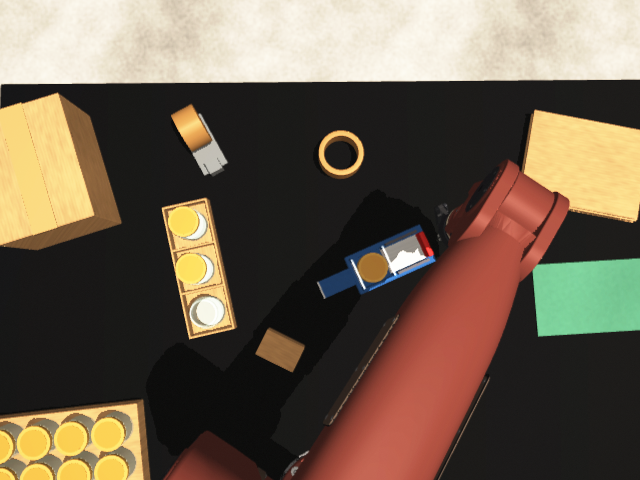

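```bash
python3 -m inch '[[-0.15,0.35,0,0],[-0.25,0.57,0,0],[-0.32,0.73,0,0],[-0.39,0.9,0,0],[-0.46,1.07,0,0],[-0.53,1.23,0,0],[-0.6,1.39,0,0],[-0.67,1.55,0,0],[-0.74,1.71,0,0],[-0.81,1.87,0,0],[-0.88,2.03,0,0],[-0.94,2.18,0,0],[-0.99,2.3,0,0],[-0.99,2.3,0,0]]' -1
python3 - <<'E'
from h import *
save("side","side2");s=status.observe();print(s["ft_force"],s["position"],(s["position"][:2]-[.5187,-.0874])@[-.397,.918])
E
```

```text
clock: 4.92
position: [0.5495, -0.1569, 0.116]
tcp_rot: [[-0.396, 0.918, 0.001], [0.918, 0.396, -0.003], [-0.003, 0.0, -1.0]]
ft_force: [1.0, -6.4, 0.8]
width: 0.0003
[ 0.41873557 -6.78940266  1.63891386] [ 0.54949664 -0.15694119  0.11595753] -0.07606508087619564
```

Run:
```python
import cv2
s=cv2.imread("pics/side2.png"); cv2.imwrite("pics/side2z.png",cv2.resize(s[120:290,270:400],None,fx=3.5,fy=3.5,interpolation=cv2.INTER_CUBIC))
```

```text
(no output)
```

View pics/side2z.png

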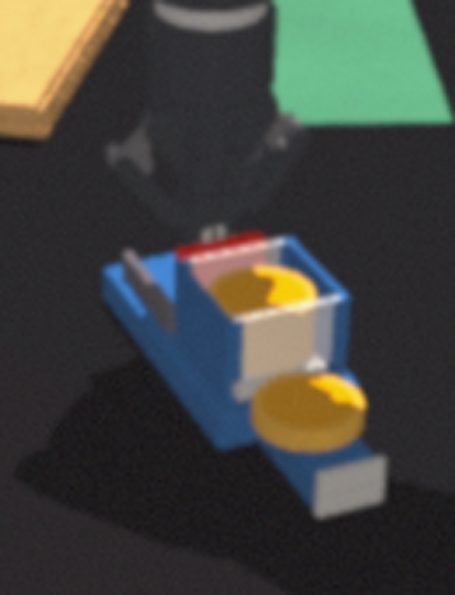

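```bash
python3 -m inch '[[-0.04,0.09,0,0],[-0.08,0.18,0,0],[-0.08,0.18,0,0],[-0.08,0.18,0,0]]' -1;python3 -m inch '[[-0.02,0.046,0,0],[-0.02,0.046,0,0],[-0.02,0.046,0,0]]' -1; python3 -m inch '[[-0.02,0.046,0,0],[-0.02,0.046,0,0],[-0.02,0.046,0,0]]' -1
```

```text
clock: 5.48
position: [0.5466, -0.1503, 0.116]
tcp_rot: [[-0.396, 0.918, 0.002], [0.918, 0.396, -0.004], [-0.004, 0.0, -1.0]]
ft_force: [3.4, -9.0, -0.3]
width: -0.0001
clock: 5.85
position: [0.5465, -0.15, 0.1162]
tcp_rot: [[-0.395, 0.919, 0.004], [0.919, 0.395, -0.007], [-0.008, 0.001, -1.0]]
ft_force: [5.9, -18.0, -4.5]
width: -0.0003
clock: 6.22
position: [0.5463, -0.1497, 0.1163]
tcp_rot: [[-0.394, 0.919, 0.005], [0.919, 0.394, -0.01], [-0.011, 0.001, -1.0]]
ft_force: [9.5, -25.8, -10.8]
width: 0.0
```

```bash
python3 -m inch '[[0.1,-0.23,0,0],[0.2,-0.46,0,0],[0.3,-0.69,0,0],[0.4,-0.92,0,0],[0.5,-1.15,0,0],[0.6,-1.38,0,0],[0.7,-1.61,0,0],[0.8,-1.84,0,0],[0.9,-2.07,0,0],[1,-2.3,0,0],[1.15,-2.65,0.3,0],[1.3,-3,1.3,0],[1.3,-3,2.5,0],[1.3,-3,2.5,0]]' 1
python3 - <<'E'
from h import *
a=save("top","top3");b=save("side","side3");s=status.observe();print(s["ft_force"],s["position"])
a=a[:,:,::-1];b=b[:,:,::-1]
a=cv2.resize(a[215:305,310:450],None,fx=2.8,fy=2.8,interpolation=cv2.INTER_CUBIC); b=cv2.resize(b[165:270,290:390],None,fx=3.6,fy=3.6,interpolation=cv2.INTER_CUBIC)
o=np.zeros((max(a.shape[0],b.shape[0]),a.shape[1]+b.shape[1],3),np.uint8); o[:a.shape[0],:a.shape[1]]=a; o[:b.shape[0],a.shape[1]:]=b
cv2.imwrite("pics/disp3.png",o)
for c in ("top","side"):
  for r in cams.regions_of("lid1",c)[:3]:
    v,u=np.nonzero(r["pixels"]); m=[(u.min()+u.max())/2,(v.min()+v.max())/2]; p=ray(c,u.mean(),v.mean(),.036);q=(p[:2]-[.5187,-.0874]);print(c,r["p"],u.min(),u.max(),v.min(),v.max(),p,q@[-.397,.918],q@[-.918,-.397])
E
```

```text
clock: 7.98
position: [0.5981, -0.2667, 0.2201]
tcp_rot: [[-0.397, 0.918, 0.006], [0.918, 0.397, -0.004], [-0.006, 0.004, -1.0]]
ft_force: [0.9, 0.2, 0.1]
width: 0.0855
[ 0.20094805  0.33025093 -0.23675986] [ 0.59665528 -0.26543632  0.21540798]
top 0.87 327 354 267 295 [ 0.49060069 -0.02281116  0.036     ] 0.07044798052474707 0.00015339453929425474
top 0.73 358 387 253 282 [ 0.51939021 -0.09267888  0.036     ] -0.005120023447644069 0.0014620987861279984
top 0.2 189 225 296 328 [0.42790351 0.26754707 0.036     ] 0.36188761544084336 -0.05756281186423722
side 0.74 331 356 201 210 [ 0.51802177 -0.13845573  0.036     ] -0.0465999010400439 0.020891738793518824
side 0.7 343 375 228 250 [ 0.48935681 -0.01050125  0.036     ] 0.0822422939703335 -0.003591757002720749
```

View pics/disp3.png

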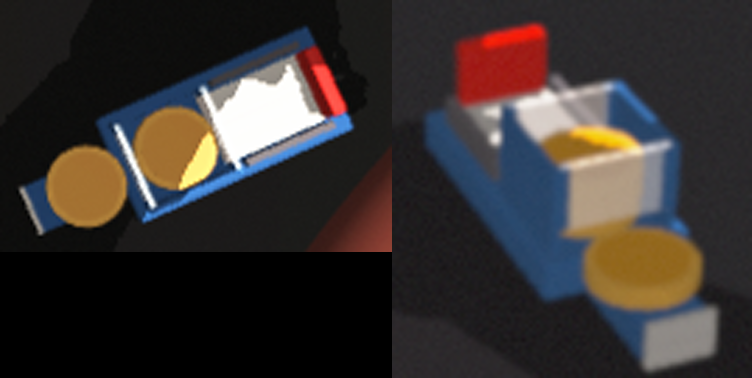

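```bash
python3 -m inch '[[-0.54,1.24,0,0],[-1.08,2.48,0,0],[-1.63,3.72,0,0],[-2.17,4.96,0,0],[-2.72,6.2,0,0],[-2.72,6.2,-1,0],[-2.72,6.2,-1.8,0],[-2.72,6.2,-1.8,0]]' 1
python3 - <<'E'
from h import *
a=save("top","top4");b=save("side","side4");s=status.observe();print(s["ft_force"],s["position"])
b=b[:,:,::-1]
cv2.imwrite("pics/s4z.png",cv2.resize(b[130:280,270:420],None,fx=4,fy=4,interpolation=cv2.INTER_CUBIC))
E
```

```text
clock: 9.18
position: [0.4853, -0.0162, 0.1399]
tcp_rot: [[-0.397, 0.918, -0.006], [0.918, 0.397, 0.002], [0.004, -0.005, -1.0]]
ft_force: [0.6, -0.2, 0.4]
width: 0.0857
[0.68099074 0.19385157 1.00203211] [ 0.48735937 -0.01706572  0.14332914]
```

View pics/s4z.png

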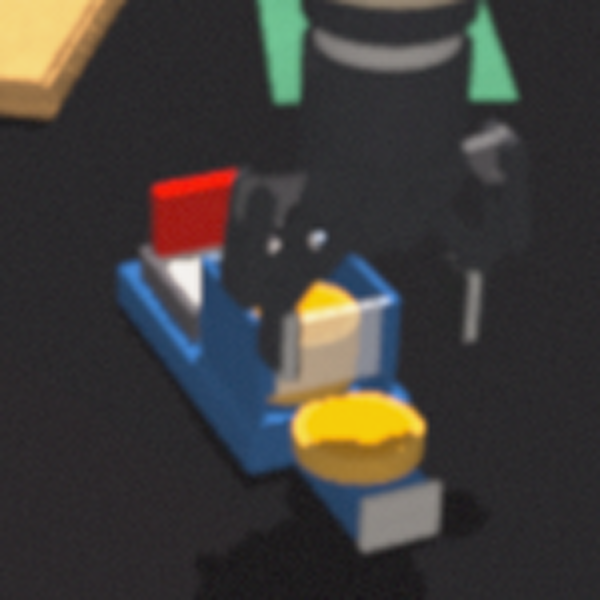

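```bash
python3 -m inch '[[0,0,-0.4,0],[0,0,-0.8,0],[0,0,-1.15,0],[0,0,-1.43,0],[0,0,-1.43,0],[0,0,-1.43,0]]' 1
python3 - <<'E'
from h import *
b=save("side","side5")[:,:,::-1]
cv2.imwrite("pics/s5z.png",cv2.resize(b[130:280,270:420],None,fx=4,fy=4,interpolation=cv2.INTER_CUBIC))
s=status.observe();print(s["ft_force"],s["position"])
E
```

```text
clock: 10.02
position: [0.4878, -0.0171, 0.0863]
tcp_rot: [[-0.397, 0.918, 0.001], [0.918, 0.397, -0.0], [-0.0, 0.0, -1.0]]
ft_force: [0.6, 0.2, -0.6]
width: 0.0857
[-0.14076012 -0.33863497 -0.45413141] [ 0.48792469 -0.01716914  0.08648342]
```

View pics/s5z.png

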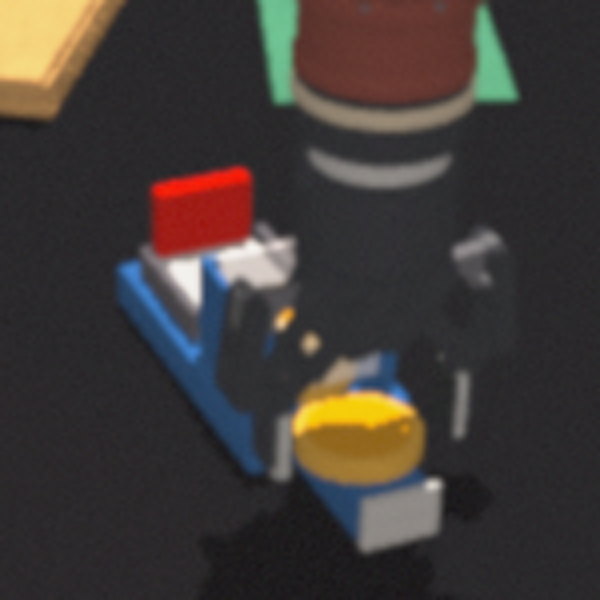

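```bash
python3 -m inch '[[0,0,0,0],[0,0,0,0],[0,0,0,0],[0,0,0,0],[0,0,0,0],[0,0,0,0]]' -1
python3 - <<'E'
from h import *
b=save("side","side6")[:,:,::-1]
cv2.imwrite("pics/s6z.png",cv2.resize(b[130:280,270:420],None,fx=4,fy=4,interpolation=cv2.INTER_CUBIC))
s=status.observe();print(s["ft_force"],s["position"],s["width"])
E
```

```text
clock: 10.82
position: [0.488, -0.0172, 0.0868]
tcp_rot: [[-0.397, 0.918, 0.001], [0.918, 0.397, -0.0], [-0.001, 0.001, -1.0]]
ft_force: [-1.4, 1.0, 6.0]
width: 0.0616
[-0.6133926   0.53848289  5.67395083] [ 0.48802515 -0.01716959  0.08675797] 0.06218750537485465
```

View pics/s6z.png

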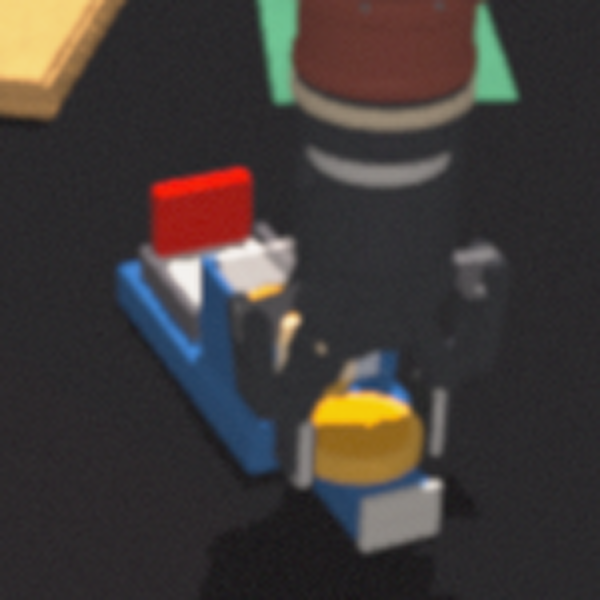

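```bash
python3 -m inch '[[0,0,0.3,0],[0,0,1,0],[0,0,2,0],[0,0,3,0],[0,0,4,0],[-0.2,0.8,4,0.17],[-0.4,1.7,4,0.34],[-0.6,2.6,4,0.51],[-0.8,3.5,4,0.68],[-1,4.4,4,0.85],[-1.2,5.3,4,1.02],[-1.4,6.2,4,1.19],[-1.6,7.08,4,1.337],[-1.6,7.08,3.4,1.337],[-1.6,7.08,2.85,1.337],[-1.6,7.08,2.85,1.337],[-1.6,7.08,2.85,1.337]]' -1
cat > look.py <<'E'
from h import *
import sys
n=sys.argv[1]
a=save("top","top"+n);b=save("side","side"+n)
s=status.observe();print(s["ft_force"],s["position"],s["width"],s["clock"])
b=b[:,:,::-1];a=a[:,:,::-1]
b=cv2.resize(b[200:400,330:510],None,fx=2.9,fy=2.9,interpolation=cv2.INTER_CUBIC)
cv2.imwrite("pics/z"+n+".png",b)
E
python3 look.py 7
```

```text
clock: 13.0
position: [0.4239, 0.2661, 0.2012]
tcp_rot: [[-0.985, -0.173, 0.001], [-0.173, 0.985, 0.0], [-0.001, 0.0, -1.0]]
ft_force: [0.4, -0.7, -0.9]
width: 0.0617
[-1.1776041   0.0647572  -0.28914842] [0.42413764 0.26618708 0.20132163] 0.061755927232132114 13.1
```

View pics/z7.png

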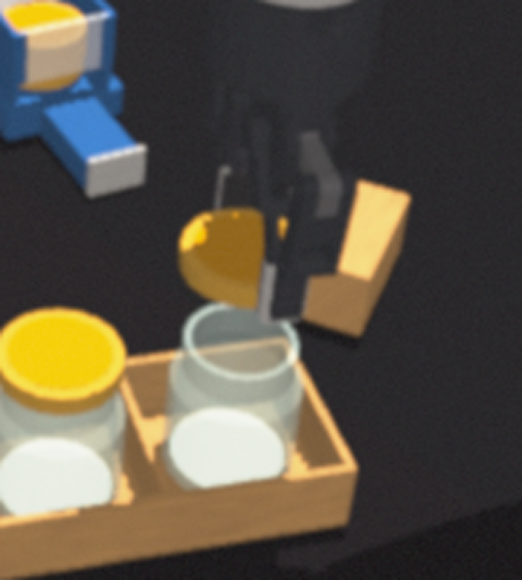

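View pics/top7.png

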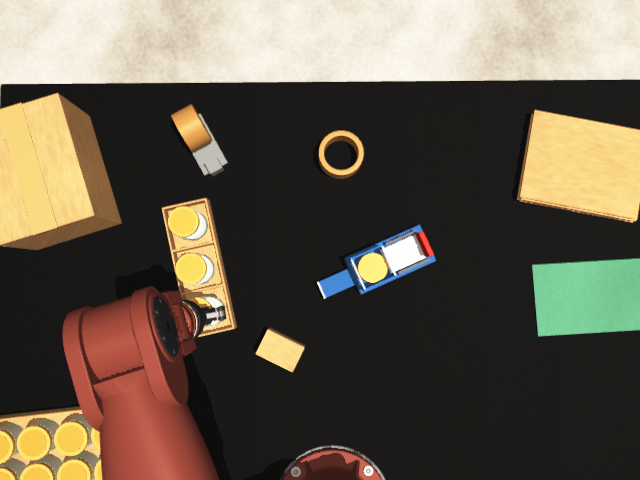

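```bash
cat > lidfit.py <<'E'
from h import *
import sys
from scipy.optimize import least_squares
np.set_printoptions(precision=4,suppress=True)
n,zb=sys.argv[1],float(sys.argv[2])
im=cv2.imread(f"pics/side{n}.png"); hsv=cv2.cvtColor(im,cv2.COLOR_BGR2HSV)
H,S,V=[hsv[...,i].astype(int) for i in range(3)]
x0,y0,x1,y1=[int(v) for v in sys.argv[3:7]]
m=((H>14)&(H<35)&(S>150)&(V>60)).astype(np.uint8); k=np.zeros_like(m); k[y0:y1,x0:x1]=m[y0:y1,x0:x1]
nn,lab,st,_=cv2.connectedComponentsWithStats(k); j=1+np.argmax(st[1:,4]); k=(lab==j).astype(np.uint8); print(st[j])
c=max(cv2.findContours(k,cv2.RETR_EXTERNAL,cv2.CHAIN_APPROX_NONE)[0],key=cv2.contourArea)[:,0,:]
umax=float(sys.argv[7]); c=c[c[:,0]<umax].astype(float)
a=np.linspace(0,2*np.pi,72)
def sil(q):
    pts=np.array([proj("side",[q[0]+.032*np.cos(t),q[1]+.032*np.sin(t),z]) for z in(zb,zb+.012) for t in a],np.float32)
    return cv2.convexHull(pts)
def res(q):
    h=sil(q); return [cv2.pointPolygonTest(h,(float(p[0]),float(p[1])),True)-.4 for p in c]
r=least_squares(res,[.429,.267],loss="soft_l1",diff_step=1e-3); print("lid centre(side cam)",r.x,"rms",np.sqrt(np.mean(np.square(res(r.x)))))
# rim fit picture
b=cv2.resize(im[200:400,330:510],None,fx=2.9,fy=2.9,interpolation=cv2.INTER_CUBIC)
cv2.polylines(b,[((sil(r.x)[:,0]-[330,200]+.5)*2.9).astype(np.int32)],True,(255,0,0),1)
for rc in ([.4268,.2694],):
    p=np.array([proj("side",[rc[0]+.029*np.cos(t),rc[1]+.029*np.sin(t),.09]) for t in a]); cv2.polylines(b,[((p-[330,200]+.5)*2.9).astype(np.int32)],True,(0,0,255),1)
cv2.imwrite(f"pics/fit{n}.png",b)
E
python3 lidfit.py 7 0.1385 380 260 440 310 418
```

```text
[392 272  29  34 793]
lid centre(side cam) [0.4292 0.2678] rms 1.5008134453586972
```

View pics/fit7.png

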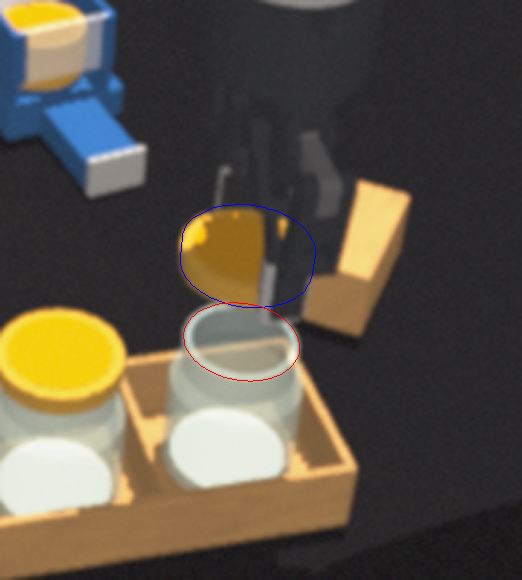

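```bash
python3 -m inch '[[-0.05,0.03,-0.3,0],[-0.05,0.03,-0.6,0],[-0.05,0.03,-0.9,0],[-0.05,0.03,-1.05,0],[-0.05,0.03,-1.05,0],[-0.05,0.03,-1.05,0]]' -1; python3 look.py 8
python3 - <<'E'
from h import *
print(status.observe()["position"][2]-.0628)
E
python3 lidfit.py 8 0.0960 380 270 440 340 416
```

```text
clock: 13.85
position: [0.4217, 0.2674, 0.1582]
tcp_rot: [[-0.985, -0.173, 0.0], [-0.173, 0.985, 0.0], [-0.0, 0.0, -1.0]]
ft_force: [-0.0, -0.8, 0.4]
width: 0.0621
[-0.83041598  0.00809131  0.39596955] [0.42176012 0.26738314 0.15826813] 0.0615099454319061 13.95
0.095468127252928
[391 295  29  34 747]Traceback (most recent call last):
  File "lidfit.py", line 19, in <module>
    r=least_squares(res,[.429,.267],loss="soft_l1",diff_step=1e-3); print("lid centre(side cam)",r.x,"rms",np.sqrt(np.mean(np.square(res(r.x)))))
    return func(*args, **kwargs)
    result = trf(vector_fun.fun, vector_fun.jac, x0, f0, J0, lb, ub, ftol, xtol,
                 gtol, max_nfev, x_scale, loss_function, tr_solver,
                 tr_options.copy(), verbose, callback=callback_wrapped)
    return trf_no_bounds(
        fun, jac, x0, f0, J0, ftol, xtol, gtol, max_nfev, x_scale,
        loss_function, tr_solver, tr_options, verbose, callback=callback)
    J = jac(x)
    self._update_jac()
    ~~~~~~~~~~~~~~~~^^
    self.J = self.jac_wrapped(xp_copy(self.x), f0=self.f)
             ~~~~~~~~~~~~~~~~^^^^^^^^
[... 798 characters left out ...]
  return self.f(x, *self.args, **self.kwargs)
           ~~~~~~^^^^^^^^^^^^^^^^^^^^^^^^^^^^^^
  File "lidfit.py", line 18, in res
    h=sil(q); return [cv2.pointPolygonTest(h,(float(p[0]),float(p[1])),True)-.4 for p in c]
  File "lidfit.py", line 15, in sil
    pts=np.array([proj("side",[q[0]+.032*np.cos(t),q[1]+.032*np.sin(t),z]) for z in(zb,zb+.012) for t in a],np.float32)
                  ~~~~^^^^^^^^^^^^^^^^^^^^^^^^^^^^^^^^^^^^^^^^^^^^^^^^^^^^
  File "h.py", line 9, in proj
    c=cams.calibration(cam); q=np.array(c["attitude"]).T@(np.array(p)-np.array(c["eye"])); return np.array([c["fx"]*q[0]/q[2]+c["cx"],c["fy"]*q[1]/q[2]+c["cy"]])
ValueError: time passes only in moves, steps and waits
```

```bash
python3 - <<'E'
s=open("h.py").read().replace("def w(","_C={}\ndef cal(n):\n    if n not in _C: _C[n]=cams.calibration(n)\n    return _C[n]\ndef w(",1)
s=s.replace("c=cams.calibration(cam)","c=cal(cam)"); open("h.py","w").write(s)
E
python3 lidfit.py 8 0.0955 380 270 440 340 416 2>&1 | tail -3
```

```text
[391 295  29  34 747]
lid centre(side cam) [0.4263 0.2688] rms 1.1180299463547212
```

```bash
python3 -m inch '[[0.01,0.01,-0.05,0],[0.01,0.01,-0.1,0],[0.01,0.01,-0.13,0],[0.01,0.01,-0.13,0],[0.01,0.01,-0.13,0]]' -1; python3 look.py 9;python3 lidfit.py 9 0.0905 380 270 440 345 416 2>&1 | tail -3
```

```text
clock: 14.58
position: [0.4233, 0.2676, 0.1559]
tcp_rot: [[-0.985, -0.173, 0.004], [-0.173, 0.985, -0.001], [-0.004, -0.001, -1.0]]
ft_force: [-6.0, -3.8, 23.4]
width: 0.0615
[-7.03603453 -4.55786949 23.89269849] [0.42328504 0.26760166 0.15589662] 0.061595108946382385 14.675
[390 297  28  33 752]
lid centre(side cam) [0.4279 0.2654] rms 2.278100628639432
```

View pics/z9.png

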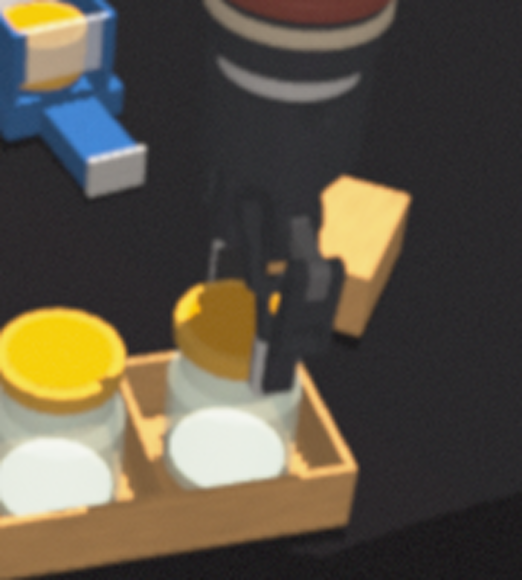

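```bash
python3 -m inch '[[0,0,0.05,0],[0,0,0.05,0],[0,0,0.05,0]]' -1; python3 look.py 10;python3 lidfit.py 10 0.091 380 270 440 345 416 2>&1 | tail -3
```

```text
clock: 15.05
position: [0.4226, 0.2677, 0.1564]
tcp_rot: [[-0.985, -0.173, 0.002], [-0.173, 0.985, -0.0], [-0.002, -0.001, -1.0]]
ft_force: [-3.6, -2.2, 12.1]
width: 0.062
[-3.34587449 -2.33342879 12.48727905] [0.42264634 0.2677042  0.15641533] 0.061793533230387235 15.15
[390 297  29  33 757]
lid centre(side cam) [0.4272 0.2657] rms 1.567689248487635
```

View pics/fit10.png

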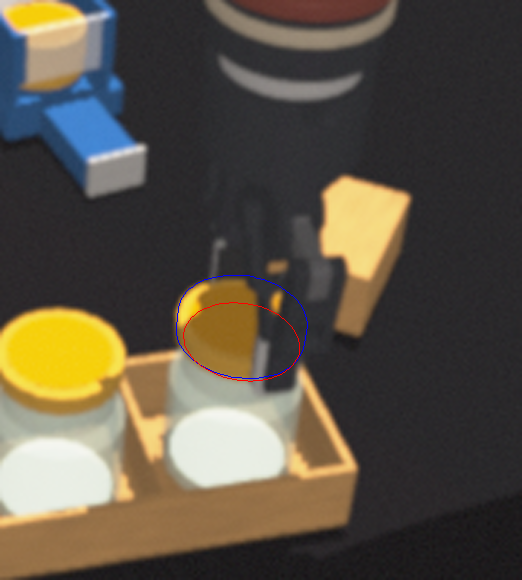

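```bash
python3 -m inch '[[0,0,0.03,0],[0,0,0.03,0]]' -1; python3 -m inch '[[0,0,0,0],[0,0,0,0],[0,0,0,0],[0,0,0,0]]' 1; python3 look.py 11;python3 lidfit.py 11 0.09 380 270 440 345 416 2>&1 | tail -3
```

```text
clock: 15.4
position: [0.4223, 0.2677, 0.1567]
tcp_rot: [[-0.985, -0.173, 0.001], [-0.173, 0.985, -0.0], [-0.001, -0.0, -1.0]]
ft_force: [-1.8, -1.9, 7.2]
width: 0.0621
clock: 15.9
position: [0.4219, 0.2677, 0.1558]
tcp_rot: [[-0.985, -0.173, -0.0], [-0.173, 0.985, 0.0], [0.0, 0.0, -1.0]]
ft_force: [0.1, 0.3, 0.6]
width: 0.0855
[0.74860993 0.24444801 0.32139003] [0.42194378 0.2677313  0.1558833 ] 0.08539041916207674 16.0
[390 298  33  34 867]
lid centre(side cam) [0.4269 0.2695] rms 0.9106492623208617
```

View pics/fit11.png

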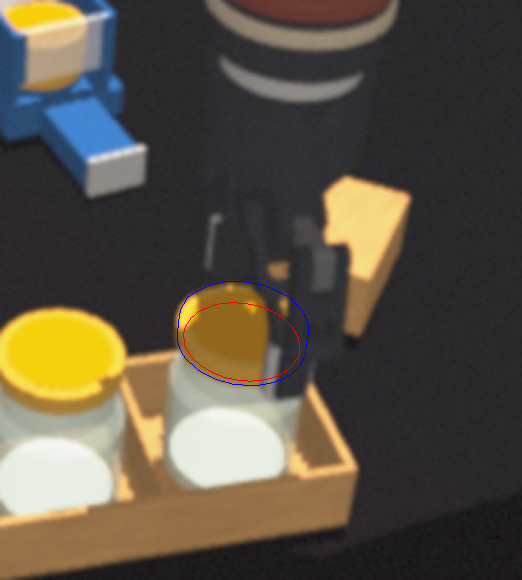

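```bash
python3 -m inch '[[0,0,0.4,0],[0,0,1,0],[0,0,2,0],[0,0,3,0],[0,-1.2,4,0],[0,-2.4,4,0],[0,-3.6,4,0],[0,-4.8,4,0],[0,-6,4,0],[0,-6,4,0],[0,-6,4,0]]' 1; python3 look.py 12;python3 lidfit.py 12 0.09 380 270 440 345 500 2>&1 | tail -3
python3 - <<'E'
from h import *
np.set_printoptions(precision=4,suppress=True)
t=cv2.imread("pics/top12.png")
hsv=cv2.cvtColor(t,cv2.COLOR_BGR2HSV); m=((hsv[...,0]>20)&(hsv[...,0]<35)&(hsv[...,1]>110)&(hsv[...,2]>170)).astype(np.uint8)
for (x0,y0,x1,y1) in ((165,200,210,245),(170,245,215,290),(180,290,230,335)):
    k=np.zeros_like(m);k[y0:y1,x0:x1]=m[y0:y1,x0:x1]; c=max(cv2.findContours(k,0,1)[0],key=cv2.contourArea); (u,v),r=cv2.minEnclosingCircle(c); print(u,v,r,ray("top",u,v,.102))
a=cv2.resize(t[190:345,150:250],None,fx=3.6,fy=3.6,interpolation=cv2.INTER_CUBIC);b=cv2.imread("pics/fit12.png")[:,:430]
o=np.zeros((max(a.shape[0],b.shape[0]),a.shape[1]+b.shape[1],3),np.uint8); o[:a.shape[0],:a.shape[1]]=a; o[:b.shape[0],a.shape[1]:]=b
cv2.imwrite("pics/end.png",o)
E
```

```text
clock: 17.38
position: [0.422, 0.0279, 0.3168]
tcp_rot: [[-0.985, -0.173, 0.001], [-0.173, 0.985, 0.0], [-0.001, 0.0, -1.0]]
ft_force: [0.0, 0.2, 0.6]
width: 0.0851
[-0.20943724 -0.13225251  0.19693595] [0.42194831 0.02864223 0.31642427] 0.08535089208894316 17.475
[ 390  298   47   34 1242]
lid centre(side cam) [0.4277 0.2694] rms 1.0039886934810989
189.0 227.0 25.000099182128906 [0.6066 0.2927 0.102 ]
191.240966796875 271.51959228515625 18.561195373535156 [0.5143 0.2877 0.102 ]
200.11111450195312 314.6666564941406 17.11444664001465 [0.4257 0.2691 0.102 ]
```

View pics/end.png

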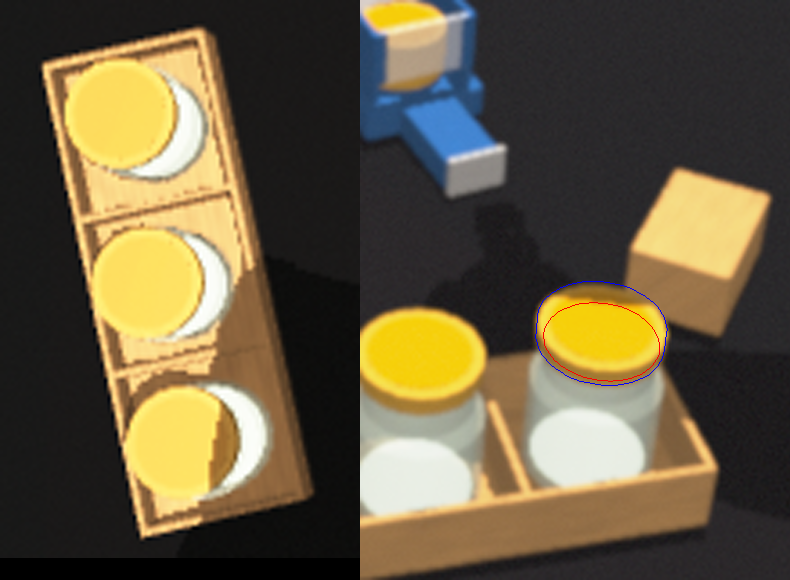

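View pics/side12.png

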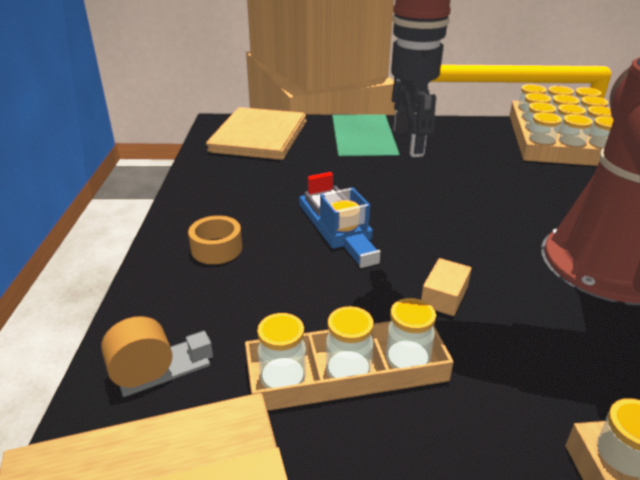

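```bash
python3 -c "
from bench import order; print(order.job_done())"
```

```text
the job is handed in; nothing more can be done
None
```

The dispensed lid is on the open jar, and I handed the job in at about 17.5 s of the 58 s; no verdict was reported.

**Dispensing:** I pushed the red pusher once with the closed fingers. It hit its end stop: the plate stopped advancing and the force rose to about 27 N. I then drew back slowly. The pictures showed the pusher home and one lid on the tongue, about 70 mm ahead of the dispenser's origin.

**Placing:** I gripped that lid across the tongue, carried it over the open jar and corrected its position from a side-camera fit. Then I lowered it, let go and moved clear.

**Last checks:**
- **Centring:** the side camera puts the lid within about 1 mm of the jar's mouth, and its outline fits a flat lid at rim height. In the top view the lid sits on its jar the same way as the lids on the two closed jars.
- **Everything else:** by eye, the jars, label box, tape roll and pusher looked in place and the other lids were still in the magazine. I did not measure these.

**Disagreements:**
- **Early contact:** while I lowered the lid, contact came about 3 mm higher than I expected, at up to about 25 N, so the lid had probably tilted or slipped a little in the grip. I backed off before opening, and it settled flat.
- **Jar position:** before placing, the two cameras disagreed by about 4–5 mm on where the jar mouth was. I used the side camera for both lid and jar. A rough top-camera fit on the partly shadowed lid was 5–6 mm from that camera's own earlier estimate of the mouth. That is the weakest check, against the 7 mm limit.

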